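# Sort the spray-can caps into the caddy by colour

## Robot

A 7-joint arm with a two-finger parallel gripper is mounted at the origin on a cart in front of the work surface, level with it; the furniture and walls round the work are solid. World frame = base frame: x ahead of the robot, y to its left, z up, the work surface at z = 0. Lengths are in m, angles in rad, forces in N, time in s.
With the tool pointing down it reaches from about 0.425 to 0.95 m from the base axis. Payload 4.7 kg.
Tool frame: the origin (TCP) lies between the finger pads; the fingertips stand 11 mm ahead of it and the grasp point (between the pads) lies 8 mm behind it; z points along the fingers, y is the line along which they close (so a half turn about z gives the same grasp; the last joint's range is limited). The gripper opens to 85 mm and grips with 20 to 120 N. Pads are 22 mm wide; open, the fingers measure 114 mm over their backs; the gripper's body (76 mm by 85 mm) begins 54 mm behind the grasp point. The pads swing forward as they close: fully open they stand 13 mm farther back than shut.
Start: joints at [1.223, 0.469, -0.049, 1.532, 0.024, 1.141, -0.082], TCP at [0.212, -0.641, 0.242] pointing down, gripper open.
Joint ranges: [-2.59, 2.59], [-0.33, 1.99], [-1.39, 1.29], [0.1, 2.45], [-1.04, 4.18], [0.21, 1.99], [-2.66, 2.66]. Speed limits (rad/s): [2.57, 2.57, 3.14, 3.14, 3.14, 3.14, 3.14].

## Interface

Orientations are given as [roll, pitch, yaw] about the fixed x, y, z axes, in that order (R = Rz(yaw) Ry(pitch) Rx(roll)).
In Python, from bench import r, job, capture, camera_params, get_state gives the robot as it stands (r), with the cameras as plain functions, the readings as plain functions and the job (job).
- The arm moves only by the tool send_path, called by a JSON object that holds its "name" and its "arguments", one argument or row to a line. Schema: {"type":"object","properties":{"rows":{"type":"string"},"squeeze":{"type":"number"},"only":{"type":"string"},"quiet":{"type":"boolean"},"lines":{"type":"string"}},"required":["rows"],"additionalProperties":false}. rows is a string of 1 to 12 rows, parted by semicolons, with the numbers parted by spaces; each row has 5 numbers: the finger opening in m, then dx, dy, dz in m, then a turn about the tool's z in rad; each row is the pose to reach, as a shift and turn from the pose commanded when the call began, along the tool's axes at that moment; what a row does not reach only later rows make up. A row lasts 1/10 s, in which the tool goes at most 0.05 m and 0.15 rad, less where a joint would pass 70% of its speed; a pose out of reach is approached as far as the arm can. The fingers move at their own pace and stop on an object; squeeze is the grip in N (left out, the last holds). Time passes only in rows, so rows that do not move let the fingers close. The tool returns the time, the measured TCP pose, the force, the opening and the grip force at its end. only (a regular expression) keeps the lines of the reply that match it, lines (a string "A,B") keeps lines A to B, and quiet returns only ok. Input that does not fit is refused with a message, and nothing moves.
- get_state(): the state, without advancing time (a new reading comes with each control period).
- capture(name): name is "scene" or "top"; returns the picture (420x560x3 uint8, red, green, blue); there is no depth.
- camera_params(name): a dict with "intrinsics" (3x3 intrinsics, pixels), "pose" (4x4, takes a point from camera to world coordinates). Camera axes: x right, y down, z forward; pixel columns grow to the right and rows downward; lengths in m; the calibration is good to about 2 mm. A picture is of the moment at which its call begins. camera_params takes no time and is no camera call.
- job.sign_off(): hands the job in; it is judged then, once.
The state is a dict: "clock": time; "q": joint angles; "joint_vel": joint speeds; "joint_efforts": joint torques, N m; "eef_pos": TCP position; "tool_rot": TCP orientation; "contact_force": force on the tool from outside, world axes, zero at the start; "wrist_torque": the same for the moment, N m; "width": finger opening in m; "grip_force": force on a finger pad.
Only numpy, scipy, OpenCV 4.12 (cv2) and the standard library are available. Lean on these libraries where they do the work, as an engineer would, in place of code of your own. Each camera call takes 0.05 s, during which the arm holds its last target. There are 200 camera calls.

## Task

Slide the dust cover of the cap caddy all the way open, drop every red, yellow and green can cap lying loose between the caddy and the robot into the bin of its own colour, then slide the cover fully shut again. The clear cap, the sanding block and the green spray can stay where they are.

Things in the scene. Friction and masses are not known exactly. Their poses are not given: they have to be found in the camera images.
- cover (a joint): Sliding dust cover of the cap caddy, metres: 0 = closed (covers all three bins), 0.27 = fully open (slid to the caddy's left, its +y, onto the closed wooden deck). It slides level along the caddy's y axis with about 2 N of friction and stays where it is left. Plywood, 120 x 270 x 6 mm, its top 86 mm above the bench.
- cover_grip (a point): The black grip bar standing on the cover near its right end (moves with the cover). The bar is 60 mm long along the caddy's x, 14 mm thick along y, and stands from 86 to 114 mm above the bench; this point is in the middle of the bar, 105 mm above the bench. Its axes are the caddy's. Pinch the bar across its 14 mm, from above.
- caddy: Light wooden cap caddy, fixed to the bench, 124 mm deep (x) and 565 mm long (y), 78 mm high to its runners (end stop at the left 88 mm). Origin on the bench, at the middle of the bay with the three bins (bay from y = -140 to +140 mm; closed deck from y = 140 to 415 mm, no room for caps there). x points away from the robot, y to the left along the slide.
- bin_red: Red plastic bin, open on top, fixed in the caddy's bay: outside 100 (x) x 88 (y) x 74 mm high, walls and floor 4 mm, so 92 x 80 mm inside. Holds two caps one on the other. Origin at the centre of its underside, on the bench; axes as the caddy's. The three bins stand side by side along y, 91 mm apart, in varying order; only their fronts show while the cover is closed.
- bin_yellow: Yellow plastic bin, open on top, fixed in the caddy's bay: outside 100 (x) x 88 (y) x 74 mm high, walls and floor 4 mm, so 92 x 80 mm inside. Holds two caps one on the other. Origin at the centre of its underside, on the bench; axes as the caddy's. The three bins stand side by side along y, 91 mm apart, in varying order; only their fronts show while the cover is closed.
- bin_green: Green plastic bin, open on top, fixed in the caddy's bay: outside 100 (x) x 88 (y) x 74 mm high, walls and floor 4 mm, so 92 x 80 mm inside. Holds two caps one on the other. Origin at the centre of its underside, on the bench; axes as the caddy's. The three bins stand side by side along y, 91 mm apart, in varying order; only their fronts show while the cover is closed.
- cap_red_1: Red plastic spray-can cap, a loose cylinder, standing flat between the caddy and the robot, 60 mm in diameter and 29 mm high, 11 to 20 g, solid to the touch. Origin at the centre of its underside, z along its axis. May be absent.
- cap_yellow_1: Yellow plastic spray-can cap, a loose cylinder, standing flat between the caddy and the robot, 60 mm in diameter and 29 mm high, 11 to 20 g, solid to the touch. Origin at the centre of its underside, z along its axis. May be absent.
- cap_green_1: Green plastic spray-can cap, a loose cylinder, standing flat between the caddy and the robot, 60 mm in diameter and 29 mm high, 11 to 20 g, solid to the touch. Origin at the centre of its underside, z along its axis. May be absent.
- cap_red_2: Red plastic spray-can cap, a loose cylinder, standing flat between the caddy and the robot, 60 mm in diameter and 29 mm high, 11 to 20 g, solid to the touch. Origin at the centre of its underside, z along its axis. May be absent.
- cap_yellow_2: Yellow plastic spray-can cap, a loose cylinder, standing flat between the caddy and the robot, 60 mm in diameter and 29 mm high, 11 to 20 g, solid to the touch. Origin at the centre of its underside, z along its axis. May be absent.
- cap_green_2: Green plastic spray-can cap, a loose cylinder, standing flat between the caddy and the robot, 60 mm in diameter and 29 mm high, 11 to 20 g, solid to the touch. Origin at the centre of its underside, z along its axis. May be absent.
- clear_cap: Whitish clear spray-can cap of the same size (60 x 29 mm), lying on the bench to the right of the coloured caps; bystander, stays there. Origin at the centre of its underside.
- sanding_block: Brown sanding block, 60 x 100 x 28 mm, at the right front; bystander. Origin at the centre of its underside.
- green_can: Green and white spray can, 67 mm in diameter and 190 mm high, standing at the left; bystander. Origin at the centre of its underside.

How it is judged:
On the way, in this order (a step that is already met when the one before it is completed fails the run):
1. the cover is slid open (to within 20 mm of its stop) (value of joint cover above 0.25 m), for 0.2 s.
2. every cap lies in the bin of its colour while the cover is still open (x of cap_red_1 in the frame of bin_red between -0.05 and 0.05 m and y of cap_red_1 in the frame of bin_red between -0.045 and 0.045 m and z of cap_red_1 in the frame of bin_red between -0.005 and 0.07 m and x of cap_yellow_1 in the frame of bin_yellow between -0.05 and 0.05 m and y of cap_yellow_1 in the frame of bin_yellow between -0.045 and 0.045 m and z of cap_yellow_1 in the frame of bin_yellow between -0.005 and 0.07 m and x of cap_green_1 in the frame of bin_green between -0.05 and 0.05 m and y of cap_green_1 in the frame of bin_green between -0.045 and 0.045 m and z of cap_green_1 in the frame of bin_green between -0.005 and 0.07 m and x of cap_red_2 in the frame of bin_red between -0.05 and 0.05 m and y of cap_red_2 in the frame of bin_red between -0.045 and 0.045 m and z of cap_red_2 in the frame of bin_red between -0.005 and 0.07 m and x of cap_yellow_2 in the frame of bin_yellow between -0.05 and 0.05 m and y of cap_yellow_2 in the frame of bin_yellow between -0.045 and 0.045 m and z of cap_yellow_2 in the frame of bin_yellow between -0.005 and 0.07 m and x of cap_green_2 in the frame of bin_green between -0.05 and 0.05 m and y of cap_green_2 in the frame of bin_green between -0.045 and 0.045 m and z of cap_green_2 in the frame of bin_green between -0.005 and 0.07 m and value of joint cover above 0.2 m), for 0.2 s.
At the end, for the whole second after the job is handed in: Every red, yellow and green cap lies inside the bin of its colour, below the rim and at rest, and the cover is shut to within 10 mm (x of cap_red_1 in the frame of bin_red between -0.05 and 0.05 m and y of cap_red_1 in the frame of bin_red between -0.045 and 0.045 m and z of cap_red_1 in the frame of bin_red between -0.005 and 0.07 m and x of cap_yellow_1 in the frame of bin_yellow between -0.05 and 0.05 m and y of cap_yellow_1 in the frame of bin_yellow between -0.045 and 0.045 m and z of cap_yellow_1 in the frame of bin_yellow between -0.005 and 0.07 m and x of cap_green_1 in the frame of bin_green between -0.05 and 0.05 m and y of cap_green_1 in the frame of bin_green between -0.045 and 0.045 m and z of cap_green_1 in the frame of bin_green between -0.005 and 0.07 m and x of cap_red_2 in the frame of bin_red between -0.05 and 0.05 m and y of cap_red_2 in the frame of bin_red between -0.045 and 0.045 m and z of cap_red_2 in the frame of bin_red between -0.005 and 0.07 m and x of cap_yellow_2 in the frame of bin_yellow between -0.05 and 0.05 m and y of cap_yellow_2 in the frame of bin_yellow between -0.045 and 0.045 m and z of cap_yellow_2 in the frame of bin_yellow between -0.005 and 0.07 m and x of cap_green_2 in the frame of bin_green between -0.05 and 0.05 m and y of cap_green_2 in the frame of bin_green between -0.045 and 0.045 m and z of cap_green_2 in the frame of bin_green between -0.005 and 0.07 m and value of joint cover below 0.01 m and linear speed of each of cap_red_1, cap_yellow_1, cap_green_1, cap_red_2, cap_yellow_2, cap_green_2 below 0.03 m/s); the robot touches nothing.
It fails at once if the clear cap is moved more than 40 mm (distance of clear_cap from where it was at the start of the episode above 0.04 m).
It fails at once if the sanding block is moved more than 40 mm (distance of sanding_block from where it was at the start of the episode above 0.04 m).
It fails at once if the green can is moved more than 40 mm (distance of green_can from where it was at the start of the episode above 0.04 m).
Of cap_red_1, cap_yellow_1, cap_green_1, cap_red_2, cap_yellow_2, cap_green_2 only 5 to 6 are there at a start; the rules pass over those that are not, and their reading is None.
At some moment in a run one of cap_red_1, cap_yellow_1, cap_green_1, cap_red_2, cap_yellow_2, cap_green_2 may be knocked a few centimetres aside while the robot is not near it.
Once in a run the grip may slacken for a moment while it holds something.
It also fails if it takes over 192 s, if anything falls off the work surface, if the arm or the gripper's body presses on something with over 40 N, if the wrist force passes 120 N, or if a joint passes its speed limit or range.

## Working session

There is one attempt and no reset: what is moved stays moved. The work goes in short steps, Python scripts to look and compute and a tool call to move; the robot and the scene stay as the last step left them, time stands still between calls to the robot, and variables do not carry over. Pictures are saved under pics/ and viewed, at most 14 in all, crops included, and the job is handed in when it is done.

```bash
ls; mkdir -p pics; python3 - <<'E'
from bench import r, job, capture, camera_params, get_state
import cv2,numpy as np
np.set_printoptions(precision=4,suppress=True)
for n in("scene","top"):
    cv2.imwrite(f"pics/{n}0.png",capture(n)[:,:,::-1]); p=camera_params(n); print(n,p["intrinsics"],p["pose"])
s=get_state(); print(s)
E
```

```text
bench.py
pics
scene [[474.2995   0.     278.3921]
 [  0.     474.2995 205.3441]
 [  0.       0.       1.    ]] [[-0.7195 -0.3253  0.6136 -0.3011]
 [-0.6945  0.3384 -0.6349  0.9974]
 [-0.0012 -0.883  -0.4694  0.7232]
 [ 0.      0.      0.      1.    ]]
top [[389.887    0.     278.5811]
 [  0.     389.887  211.9947]
 [  0.       0.       1.    ]] [[ 0.0104 -0.9958  0.0915  0.4063]
 [-0.9999 -0.0093  0.0124  0.1346]
 [-0.0115 -0.0916 -0.9957  1.3834]
 [ 0.      0.      0.      1.    ]]
{'clock': 0.1, 'q': array([ 1.2231,  0.4694, -0.0486,  1.5336,  0.0241,  1.141 , -0.0823]), 'joint_vel': array([ 0.0011, -0.0036,  0.0001, -0.002 ,  0.0008, -0.0003, -0.0013]), 'joint_efforts': array([  0.0006, -51.1514,  -0.0469, -23.8392,   0.0108,   0.0043,
         0.    ]), 'eef_pos': array([ 0.2114, -0.6405,  0.2414]), 'tool_rot': array([-3.1398,  0.0001,  0.3189]), 'contact_force': array([ 0.9822,  0.28  , -0.1005]), 'wrist_torque': array([ 0.0111, -0.0065, -0.0033]), 'grip_force': 0.0, 'width': 0.08530224117339015}
```

View pictures.

View pics/top0.png

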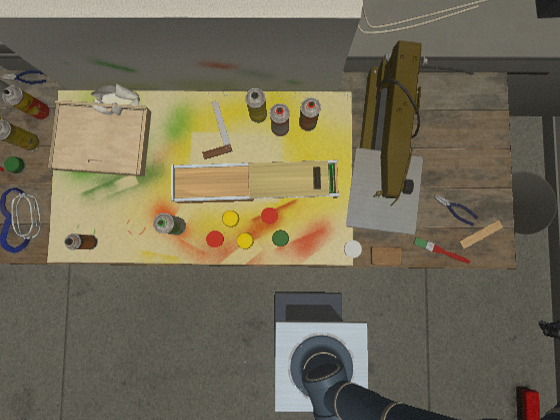

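View pics/scene0.png

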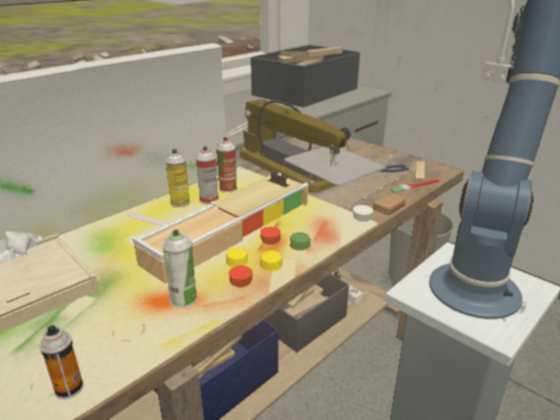

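```bash
cat > h.py <<'E'
import cv2,numpy as np
from bench import r, job, capture, camera_params, get_state
np.set_printoptions(precision=4,suppress=True)
HUE={'red':[(0,6),(174,180)],'yellow':[(24,33)],'green':[(45,85)]}
def mask(im,c,S=185,V=60):
    h=cv2.cvtColor(im,cv2.COLOR_RGB2HSV); m=0
    for a,b in HUE[c]: m=m|cv2.inRange(h,(a,S if c!='green' else 110,V),(b,255,255))
    return m
def blobs(im,c,lo=60,hi=600):
    n,_,st,ce=cv2.connectedComponentsWithStats(mask(im,c))
    return [(ce[i],st[i]) for i in range(1,n) if lo<st[i][4]<hi]
def ray(cam,px):
    p=camera_params(cam);K,T=p["intrinsics"],p["pose"]
    d=T[:3,:3]@np.linalg.solve(K,[px[0],px[1],1]); return T[:3,3],d/np.linalg.norm(d)
def plane(cam,px,z):
    o,d=ray(cam,px); return o+d*(z-o[2])/d[2]
def tri(pt,ps):
    o1,d1=ray("top",pt);o2,d2=ray("scene",ps)
    t=np.linalg.lstsq(np.c_[d1,-d2],o2-o1,rcond=None)[0]
    a,b=o1+d1*t[0],o2+d2*t[1]; return (a+b)/2,np.linalg.norm(a-b)
def tool(target,yaw=None):
    """shift in tool axes from measured TCP to the target"""
    s=get_state(); from scipy.spatial.transform import Rotation as R
    M=R.from_euler('xyz',s["tool_rot"]).as_matrix()
    return M.T@(np.array(target)-s["eef_pos"])
def look(tag=None):
    t,s=capture("top"),capture("scene")
    if tag:
        cv2.imwrite(f"pics/{tag}t.png",t[:,:,::-1]);cv2.imwrite(f"pics/{tag}s.png",s[:,:,::-1])
    return t,s
E
python3 - <<'E'
from h import *
t,s=look()
for c in HUE:
    bt,bs=blobs(t,c),blobs(s,c)
    for e,st in bt: print("T",c,e,st,plane("top",e,.027))
    for e,st in bs: print("S",c,e,st,plane("scene",e,.02))
    for e,st in bt:
        for f,sf in bs:
            p,g=tri(e,f)
            if g<.01: print("3D",c,e,f,p,g)
E
python3 - <<'E'
import cv2
a=cv2.imread('pics/top0.png')[150:275,150:410]; cv2.imwrite('pics/c1.png',cv2.resize(a,None,fx=3,fy=3,interpolation=cv2.INTER_CUBIC))
a=cv2.imread('pics/scene0.png')[160:310,130:390]; cv2.imwrite('pics/c2.png',cv2.resize(a,None,fx=3,fy=3,interpolation=cv2.INTER_CUBIC))
E
```

```text
T red [ 39.7077 108.5692] [ 29  98  20  21 130] [0.8975 1.0173 0.027 ]
T red [268.9223 215.2136] [261 208  17  16 206] [0.5193 0.1852 0.027 ]
T red [214.4954 238.5787] [206 231  18  16 216] [0.436  0.3736 0.027 ]
T red [532.     405.2644] [525 391  15  29 382] [-0.1051 -0.6959  0.027 ]
T yellow [275.284  101.0494] [268  93  16  19  81] [0.9306 0.1676 0.027 ]
T yellow [ 21.3053 136.5632] [  9 127  27  18 190] [0.7939 1.0768 0.027 ]
T yellow [230.3066 218.3538] [222 211  17  16 212] [0.507 0.32  0.027]
T yellow [244.7746 240.3615] [237 233  17  16 213] [0.4309 0.268  0.027 ]
S yellow [272.4235 212.5137] [264 201  18  24 255] [0.5988 0.0927 0.02  ]
S yellow [236.4286 256.8711] [227 249  20  17 287] [0.4975 0.3297 0.02  ]
S yellow [270.5255 260.2132] [261 251  20  20 333] [0.4223 0.2786 0.02  ]
3D yellow [230.3066 218.3538] [236.4286 256.8711] [0.5078 0.3218 0.0113] 0.00106419965698881
3D yellow [244.7746 240.3615] [272.4235 212.5137] [0.4307 0.2578 0.1496] 0.005497418672704361
3D yellow [244.7746 240.3615] [270.5255 260.2132] [0.4312 0.2696 0.0113] 0.00012208482559846988
T green [ 11.386  163.7836] [  4 157  16  15 171] [0.6945 1.1053 0.027 ]
T green [330.6979 178.0625] [328 164   6  29  96] [ 0.6525 -0.0304  0.027 ]
T green [280.2473 237.7692] [273 231  16  15 182] [0.4411 0.1449 0.027 ]
S green [292.267  201.4977] [284 191  17  22 221] [ 0.6043 -0.0035  0.02  ]
S green [188.3333 295.2917] [185 287   9  17  96] [0.4594 0.5127 0.02  ]
```

View pics/c1.png

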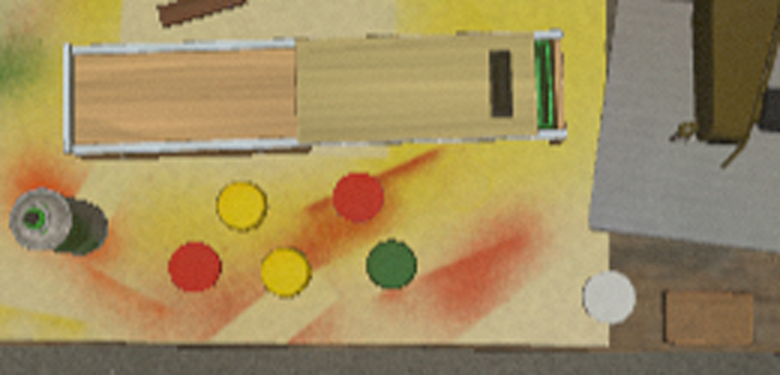

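View pics/c2.png

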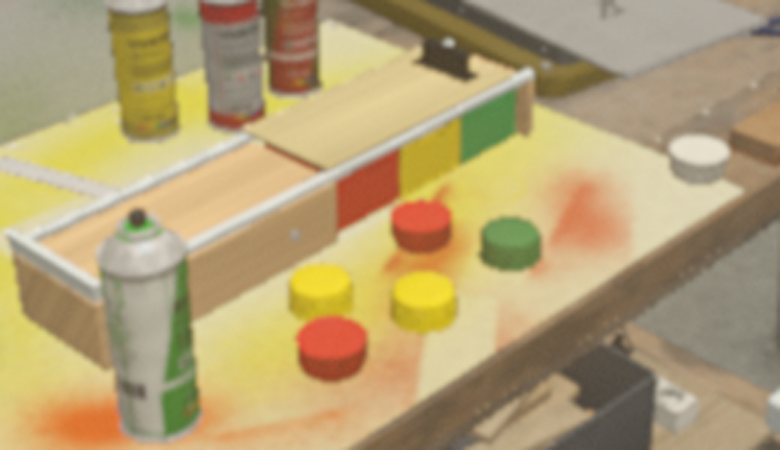

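Both views show five caps: red (269,215) and (215,239), yellow (230,218) and (245,240), green (280,238). The bins from left to right are red, yellow, green. The grip bar is at about (317,178) in the top view, and green showing to its right suggests the cover may be slightly ajar. Next I'll measure the caddy and check the heights.

```bash
cat >> h.py <<'E'
def dark(im,roi,v=70,hi=400,lo=15):
    x0,y0,x1,y1=roi; g=cv2.inRange(im[y0:y1,x0:x1].max(2),0,v)
    n,_,st,ce=cv2.connectedComponentsWithStats(g)
    return [(ce[i]+[x0,y0],st[i]) for i in range(1,n) if lo<st[i][4]<hi]
def disc(im,cam,c,z=.029):
    """top-disc centres of caps"""
    return [plane(cam,e,z) for e,_ in blobs(im,c,lo=120)]
E
python3 - <<'E'
from h import *
t=cv2.imread("pics/top0.png")[:,:,::-1].copy(); s=cv2.imread("pics/scene0.png")[:,:,::-1].copy()
f=lambda x,y:(150+(x+.5)/3-.5,150+(y+.5)/3-.5); g=lambda x,y:(130+(x+.5)/3-.5,160+(y+.5)/3-.5)
print("caddy corners FL BL FR BR (z .078; left .088)",plane("top",f(66,152),.088),plane("top",f(65,45),.088),plane("top",f(566,138),.078),plane("top",f(562,32),.078))
print("cover R edge far/near",plane("top",f(533,34),.086),plane("top",f(535,137),.086),"L",plane("top",f(297,40),.086),plane("top",f(298,145),.086))
print("green strip right edge",plane("top",f(555,85),.074))
# stereo heights: front-right runner corner, cover front-left corner
print("FR corner",tri(f(566,134),g(532,73)),"FL corner",tri(f(66,150),g(101,292)), "cover FL",tri(f(298,145),g(324,165)))
for e,st in dark(t,(305,160,328,192)): print("bar T",e,st,plane("top",e,.114))
for e,st in dark(s,(262,165,292,190)): print("bar S",e,st,plane("scene",e,.105)); 
print("bar top 3D",tri(f(501,84),g(448,52)))
for c in HUE:
  h=cv2.cvtColor(s,cv2.COLOR_RGB2HSV)
for n,a,b in(("red",f(358,197),g(421,217)),("redB",f(194,267),g(332,337)),("green",f(391,265),g(510,235)),("yA",f(241,205),g(320,283)),("yB",f(285,271),g(423,291))): print(n,tri(a,b))
E
```

```text
caddy corners FL BL FR BR (z .078; left .088) [0.5613 0.5101 0.088 ] [0.6828 0.5156 0.088 ] [ 0.5834 -0.0498  0.078 ] [ 0.7044 -0.0457  0.078 ]
cover R edge far/near [ 0.7   -0.012  0.086] [ 0.5831 -0.0141  0.086 ] L [0.6911 0.2538 0.086 ] [0.5717 0.2506 0.086 ]
green strip right edge [ 0.6443 -0.0382  0.074 ]
FR corner (array([ 0.5877, -0.0518,  0.0711]), np.float64(0.0031220420005377437)) FL corner (array([0.5619, 0.5095, 0.0784]), np.float64(0.008549287988225615)) cover FL (array([0.5731, 0.2519, 0.086 ]), np.float64(0.0037557331773308135))
bar T [316.6063 177.4331] [  8   7   8  22 127] [0.6384 0.0265 0.114 ]
bar top 3D (array([0.6382, 0.0246, 0.1049]), np.float64(0.00278421347628356))
red (array([0.5187, 0.1846, 0.024 ]), np.float64(0.0013316341185271002))
redB (array([0.4349, 0.3735, 0.0261]), np.float64(0.00226126284695863))
green (array([0.4402, 0.1455, 0.0202]), np.float64(0.0007440151599834949))
yA (array([0.5082, 0.3215, 0.0202]), np.float64(0.0014950518282930347))
yB (array([0.432 , 0.2687, 0.0217]), np.float64(0.0006554547239232275))
```

{"name": "send_path", "arguments": {
  "rows": "0.085 0.2 -0.2 0 0.1;0.085 0.424 -0.429 0 0.28;0.085 0.424 -0.429 0 0.28;0.085 0.424 -0.429 0 0.28;0.085 0.424 -0.429 0 0.28;0.085 0.424 -0.429 0 0.28;0.085 0.424 -0.429 0 0.28;0.085 0.424 -0.429 0 0.28;0.085 0.424 -0.429 0 0.28;0.085 0.424 -0.429 0 0.28;0.085 0.424 -0.429 0 0.28;0.085 0.424 -0.429 0 0.28",
  "squeeze": 40
}}

```text
clock: 1.4
eef_pos: [0.4788, -0.1018, 0.2425]
tool_rot: [3.141, -0.001, 0.039]
contact_force: [1.8, -0.1, -0.0]
width: 0.0848
grip_force: 0.0
```

```bash
python3 -c "
from h import *
print(tool([.638,.026,.16]),get_state()['tool_rot'])"
```

```text
[ 0.1639 -0.1216  0.0826] [ 3.1411 -0.0006  0.0386]
```

{"name": "send_path", "arguments": {
  "rows": "0.05 0.08 -0.06 0.03 0;0.05 0.164 -0.122 0.07 0;0.05 0.164 -0.122 0.07 0;0.05 0.164 -0.122 0.07 0;0.05 0.164 -0.122 0.07 0;0.05 0.164 -0.122 0.07 0"
}}

```text
clock: 2.0
eef_pos: [0.6378, 0.0272, 0.1706]
tool_rot: [-3.14, 0.002, 0.042]
contact_force: [-0.9, 0.3, 0.1]
width: 0.05
grip_force: 0.0
```

```bash
python3 - <<'E'
from h import *
print(tool([.638,.026,.103]))
t,s=look("b")
a=np.hstack([t[130:240,250:390],s[130:240,210:350]]);cv2.imwrite("pics/b.png",cv2.resize(a[:,:,::-1],None,fx=2.8,fy=2.8))
E
```

```text
[0.0003 0.0013 0.0676]
```

View pics/b.png

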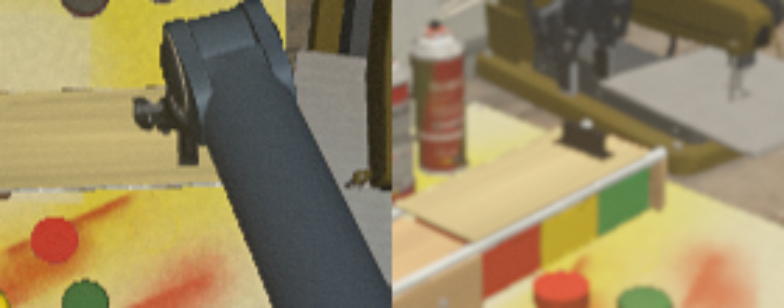

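```bash
python3 - <<'E'
from h import *
def proj(cam,P):
    p=camera_params(cam);T=np.linalg.inv(p["pose"]);q=p["intrinsics"]@(T[:3,:3]@np.array(P)+T[:3,3]);return q[:2]/q[2]
for P in([.638,.027,.17],[.638,.027,.30],[.638,.0265,.105]): print(proj("top",P),proj("scene",P))
s=cv2.imread("pics/bs.png");cv2.imwrite("pics/b2.png",s[0:240,150:480])
E
```

```text
[317.9587 174.3563] [278.0375 157.842 ]
[322.0657 165.6955] [277.9704 116.6202]
[316.3645 178.0375] [278.1801 177.1323]
```

View pics/b2.png

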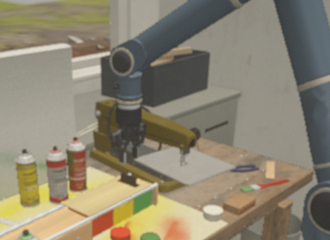

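The gripper hangs straight above the bar: fingertips at (275,162) in the scene view, bar at (278,177), which matches the projection. Descending to pinch the bar.

{"name": "send_path", "arguments": {
  "rows": "0.05 0 0.001 0.04 0;0.05 0 0.001 0.067 0;0.05 0 0.001 0.067 0;0.05 0 0.001 0.067 0;0 0 0.001 0.067 0;0 0 0.001 0.067 0;0 0 0.001 0.067 0;0 0 0.001 0.067 0;0 0 0.001 0.067 0",
  "squeeze": 40
}}

```text
clock: 3.0
eef_pos: [0.6385, 0.0237, 0.1072]
tool_rot: [3.141, -0.003, 0.039]
contact_force: [-1.3, -1.0, 6.5]
width: 0.013
grip_force: 40.1
```

{"name": "send_path", "arguments": {
  "rows": "0 0 -0.005 -0.003 0;0 0 -0.025 -0.003 0;0 0 -0.05 -0.003 0;0 0 -0.075 -0.003 0;0 0 -0.1 -0.003 0;0 0 -0.125 -0.003 0;0 0 -0.15 -0.003 0;0 0 -0.175 -0.003 0;0 0 -0.2 -0.003 0;0 0 -0.22 -0.003 0;0 0 -0.235 -0.003 0;0 0 -0.235 -0.003 0"
}}

```text
clock: 4.2
eef_pos: [0.6289, 0.2617, 0.1074]
tool_rot: [-3.139, -0.002, 0.041]
contact_force: [4.9, 1.2, -9.3]
width: 0.0129
grip_force: 40.9
```

```bash
python3 -c "
from h import *
look('c')"
```

{"name": "send_path", "arguments": {
  "rows": "0 0.001 -0.01 0.0015 0;0 0.001 -0.015 0.0015 0;0 0.001 -0.02 0.0015 0;0 0.001 -0.025 0.0015 0;0 0.001 -0.025 0.0015 0"
}}

```text
clock: 4.8
eef_pos: [0.6284, 0.2755, 0.1073]
tool_rot: [3.128, 0.005, 0.035]
contact_force: [-4.9, -17.1, 9.6]
width: 0.013
grip_force: 43.8
```

{"name": "send_path", "arguments": {
  "rows": "0 0 -0.004 0 0;0 0 -0.008 0 0;0 0 -0.008 0 0"
}}

```text
clock: 5.1
eef_pos: [0.6284, 0.2757, 0.1072]
tool_rot: [3.116, 0.008, 0.031]
contact_force: [-8.4, -29.3, 15.5]
width: 0.0131
grip_force: 46.8
```

The cover hit its stop after 252 mm, so it started about 18 mm ajar. I'll release, lift and check the bins.

{"name": "send_path", "arguments": {
  "rows": "0 0 0.012 0 0;0 0 0.012 0 0;0.05 0 0.012 0 0;0.05 0 0.012 0 0;0.05 0 0.012 0 0;0.05 0 0.012 -0.05 0;0.05 0 0.012 -0.1 0;0.085 -0.1 0.1 -0.1 0;0.085 -0.12 0.2 -0.1 0;0.085 -0.12 0.3 -0.1 0;0.085 -0.12 0.34 -0.1 0;0.085 -0.12 0.34 -0.1 0"
}}

```text
clock: 6.3
eef_pos: [0.5405, 0.0526, 0.2073]
tool_rot: [-3.141, -0.001, 0.041]
contact_force: [1.9, -0.6, -0.2]
width: 0.0852
grip_force: 0.0
```

```bash
python3 - <<'E'
from h import *
t,s=look("d")
a=t[150:275,150:410];cv2.imwrite("pics/d.png",cv2.resize(a[:,:,::-1],None,fx=3,fy=3,interpolation=cv2.INTER_CUBIC))
for c in HUE:
    for e,st in blobs(t,c,hi=2000):
        if 160<e[0]<360 and e[1]>150: print(c,e,st,plane("top",e,.028),plane("top",e,.004))
print([ (e,plane("top",e,.114)) for e,st in dark(t,(205,160,255,195),lo=60)])
E
```

```text
red [267.6857 181.0228] [254 165  26  30 614] [0.6399 0.191  0.028 ] [0.644 0.192 0.004]
red [268.8927 215.1805] [261 208  17  16 205] [0.5194 0.1853 0.028 ] [0.5214 0.1862 0.004 ]
red [214.5346 238.576 ] [206 231  18  16 217] [0.436  0.3732 0.028 ] [0.4365 0.3775 0.004 ]
yellow [290.5988 178.2475] [281 165  26  29 501] [0.6505 0.1105 0.028 ] [0.6548 0.1101 0.004 ]
yellow [230.1963 218.4159] [222 211  17  16 214] [0.5067 0.3203 0.028 ] [0.5085 0.3235 0.004 ]
yellow [244.7746 240.3615] [237 233  17  16 213] [0.4309 0.2679 0.028 ] [0.4313 0.2703 0.004 ]
green [316.3444 167.6623] [307 164  26  11 151] [0.689  0.0201 0.028 ] [0.694  0.0181 0.004 ]
green [280.2557 237.8011] [273 231  16  15 176] [0.441  0.1448 0.028 ] [0.4416 0.145  0.004 ]
[(array([241.624, 180.04 ]), array([0.6276, 0.2735, 0.114 ]))]
```

View pics/d.png

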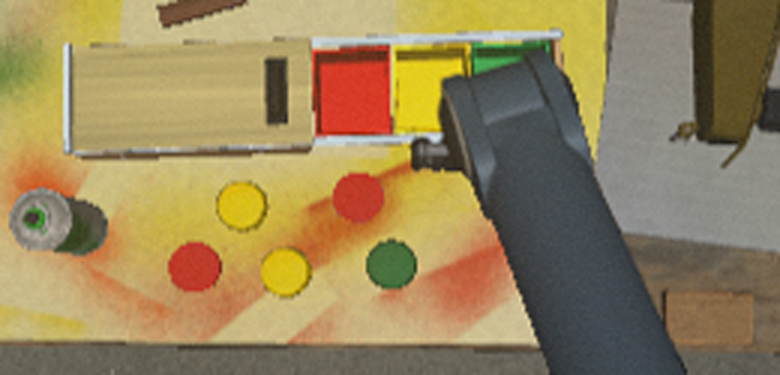

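The cover is open: the bar now sits at crop (276,90) and the red bin rim spans crop x 313–392. The bins match the caddy frame (red at y .191, yellow .100, green .009). First cap: the red one near the caddy.

{"name": "send_path", "arguments": {
  "rows": "0.085 -0.006 -0.05 0.03 0;0.085 -0.012 -0.1 0.06 0;0.085 -0.016 -0.133 0.1 0;0.085 -0.016 -0.133 0.14 0;0.085 -0.016 -0.133 0.17 0;0.085 -0.016 -0.133 0.189 0;0.085 -0.016 -0.133 0.189 0;0.085 -0.016 -0.133 0.189 0",
  "squeeze": 40
}}

```text
clock: 7.2
eef_pos: [0.5201, 0.1867, 0.0182]
tool_rot: [-3.141, -0.0, 0.04]
contact_force: [0.8, -1.0, 0.7]
width: 0.0854
grip_force: 0.0
```

```bash
python3 -c "
from h import *
print(tool([.519,.1848,.018]))"
```

```text
[-0.0012  0.0019  0.0002]
```

{"name": "send_path", "arguments": {
  "rows": "0 0 0 0 0;0 0 0 0 0;0 0 0 0 0;0 0 0 0 0;0 0 0 0 0;0 0 0 -0.04 0;0 0 0 -0.08 0;0 0 0 -0.11 0;0 0 0 -0.11 0"
}}

```text
clock: 8.1
eef_pos: [0.5228, 0.1867, 0.133]
tool_rot: [-3.139, -0.01, 0.038]
contact_force: [0.5, 1.5, 0.1]
width: 0.0589
grip_force: 43.4
```

```bash
python3 -c "
from h import *
print(tool([.6348,.188,.098]))"
```

```text
[0.1116 0.0031 0.0361]
```

{"name": "send_path", "arguments": {
  "rows": "0 0.035 0.001 0 0;0 0.075 0.002 0 0;0 0.112 0.003 0.01 0;0 0.112 0.003 0.035 0;0 0.112 0.003 0.035 0;0 0.112 0.003 0.035 0"
}}

```text
clock: 8.7
eef_pos: [0.6306, 0.1866, 0.0921]
tool_rot: [3.141, 0.003, 0.039]
contact_force: [-0.4, 0.6, 0.6]
width: 0.0585
grip_force: 43.4
```

```bash
python3 -c "
from h import *
print(tool([.6348,.188,.098]))"
```

```text
[ 0.0042 -0.0012 -0.006 ]
```

{"name": "send_path", "arguments": {
  "rows": "0 0.004 -0.001 -0.004 0;0 0.004 -0.001 -0.004 0;0.08 0.004 -0.001 -0.004 0;0.08 0.004 -0.001 -0.004 0;0.08 0.004 -0.001 -0.004 0;0.085 0.004 -0.001 -0.05 0;0.085 0.004 -0.001 -0.09 0;0.085 -0.04 -0.05 -0.09 0;0.085 -0.08 -0.1 -0.09 0;0.085 -0.118 -0.138 -0.08 0;0.085 -0.118 -0.138 -0.06 0;0.085 -0.118 -0.138 -0.06 0"
}}

```text
clock: 9.9
eef_pos: [0.5019, 0.3242, 0.1507]
tool_rot: [3.142, 0.006, 0.049]
contact_force: [0.3, -0.7, -0.8]
width: 0.085
grip_force: 0.0
```

```bash
cat >> h.py <<'E'
def caps(tag=None,view=False):
    t,s=look(tag)
    for c in HUE:
        for e,st in blobs(t,c,lo=30,hi=2000):
            if 150<e[0]<370 and e[1]>150: print(c,e,st[2:],plane("top",e,.028))
    if view: cv2.imwrite(f"pics/{tag}z.png",cv2.resize(np.hstack([t[150:275,150:370],s[160:310,130:350][:125]])[:,:,::-1],None,fx=1.8,fy=1.8,interpolation=cv2.INTER_CUBIC))
E
python3 - <<'E'
from h import *
caps("e")
t=cv2.imread("pics/et.png")[150:275,150:370];cv2.imwrite("pics/ez.png",cv2.resize(t,None,fx=3,fy=3,interpolation=cv2.INTER_CUBIC))
print(tool([.507,.32,.018]))
E
```

```text
red [267.3317 181.1388] [ 26  30 627] [0.6395 0.1923 0.028 ]
red [210.6377 241.7391] [12 11 69] [0.4249 0.3865 0.028 ]
yellow [293.5462 179.5704] [ 27  29 703] [0.6458 0.1001 0.028 ]
green [319.7667 178.3696] [ 27  29 690] [0.6509 0.008  0.028 ]
green [280.2527 237.8022] [ 17  15 182] [0.441  0.1448 0.028 ]
[-0.0006  0.0003  0.1344]
```

View pics/ez.png

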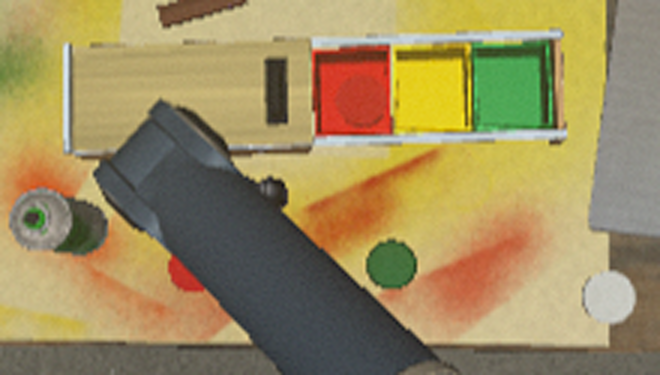

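The red cap lies in the red bin (circle at crop (360,100)). Next, the yellow cap under the gripper.

{"name": "send_path", "arguments": {
  "rows": "0.085 0 0 0.045 0;0.085 0 0 0.09 0;0.085 0 0 0.12 0;0.085 0 0 0.134 0;0.085 0 0 0.134 0;0 0 0 0.134 0;0 0 0 0.134 0;0 0 0 0.134 0;0 0 0 0.134 0;0 0 0 0.134 0;0 0 0 0.134 0"
}}

```text
clock: 11.1
eef_pos: [0.5103, 0.321, 0.0212]
tool_rot: [-3.14, -0.004, 0.039]
contact_force: [0.9, 0.5, 7.3]
width: 0.0586
grip_force: 43.4
```

{"name": "send_path", "arguments": {
  "rows": "0 0 0 -0.05 0;0 0 0 -0.1 0;0 0 0 -0.125 0;0 0 0 -0.125 0"
}}

```text
clock: 11.5
eef_pos: [0.5109, 0.3221, 0.1494]
tool_rot: [-3.136, -0.009, 0.039]
contact_force: [0.9, -0.1, -0.6]
width: 0.0588
grip_force: 43.3
```

```bash
python3 -c "
from h import *
print(tool([.638,.1,.090]))"
```

```text
[0.1179 0.2271 0.0593]
```

{"name": "send_path", "arguments": {
  "rows": "0 0.01 0.03 0 0;0 0.03 0.07 0 0;0 0.055 0.11 0 0;0 0.08 0.15 0 0;0 0.1 0.19 0 0;0 0.118 0.227 0.01 0;0 0.118 0.227 0.04 0;0 0.118 0.227 0.058 0;0 0.118 0.227 0.058 0;0 0.118 0.227 0.058 0"
}}

```text
clock: 12.5
eef_pos: [0.635, 0.0981, 0.0856]
tool_rot: [-3.142, 0.001, 0.039]
contact_force: [-0.0, -0.1, 0.3]
width: 0.0588
grip_force: 43.4
```

```bash
python3 -c "
from h import *
print(tool([.638,.1,.090]))"
```

```text
[ 0.0031 -0.0018 -0.0044]
```

{"name": "send_path", "arguments": {
  "rows": "0 0.003 -0.001 -0.003 0;0.08 0.003 -0.001 -0.003 0;0.08 0.003 -0.001 -0.003 0;0.08 0.003 -0.001 -0.003 0;0.085 0.003 -0.001 -0.05 0;0.085 -0.02 -0.02 -0.07 0;0.085 -0.06 -0.05 -0.07 0;0.085 -0.1 -0.08 -0.07 0;0.085 -0.14 -0.11 -0.06 0;0.085 -0.17 -0.15 -0.05 0;0.085 -0.197 -0.178 -0.04 0;0.085 -0.197 -0.178 -0.04 0"
}}

```text
clock: 13.7
eef_pos: [0.426, 0.2723, 0.1253]
tool_rot: [-3.141, 0.003, 0.05]
contact_force: [-0.2, -0.5, 0.7]
width: 0.0848
grip_force: 0.0
```

```bash
python3 - <<'E'
from h import *
caps("f")
print(tool([.4315,.268,.021]))
E
```

```text
red [267.3323 181.1701] [ 26  30 629] [0.6394 0.1923 0.028 ]
yellow [293.3454 179.6113] [ 26  29 692] [0.6457 0.1008 0.028 ]
green [319.7622 178.3991] [ 27  30 694] [0.6508 0.0081 0.028 ]
green [280.4171 237.8   ] [ 16  15 175] [0.441  0.1443 0.028 ]
[0.0005 0.0006 0.105 ]
```

{"name": "send_path", "arguments": {
  "rows": "0.085 0 0 0.045 0;0.085 0 0 0.08 0;0.085 0 0 0.105 0;0.085 0 0 0.105 0;0.085 0 0 0.105 0;0 0 0 0.104 0;0 0 0 0.104 0;0 0 0 0.104 0;0 0 0 0.104 0;0 0 0 0.104 0;0 0 0 0.104 0"
}}

```text
clock: 14.9
eef_pos: [0.4329, 0.2685, 0.0239]
tool_rot: [-3.141, -0.004, 0.038]
contact_force: [-0.9, -0.6, 6.7]
width: 0.0587
grip_force: 41.8
```

{"name": "send_path", "arguments": {
  "rows": "0 0 0 -0.05 0;0 0 0 -0.1 0;0 0 0 -0.125 0;0 0 0 -0.125 0"
}}

```text
clock: 15.3
eef_pos: [0.4341, 0.2698, 0.152]
tool_rot: [-3.137, -0.01, 0.038]
contact_force: [-0.5, 0.7, -0.7]
width: 0.0586
grip_force: 43.4
```

```bash
python3 -c "
from h import *
print(tool([.638,.1,.090]))"
```

```text
[0.1966 0.1778 0.0631]
```

{"name": "send_path", "arguments": {
  "rows": "0 0.04 0.03 0 0;0 0.08 0.06 0 0;0 0.11 0.1 0 0;0 0.15 0.13 0 0;0 0.18 0.16 0 0;0 0.197 0.178 0.01 0;0 0.197 0.178 0.03 0;0 0.197 0.178 0.055 0;0 0.197 0.178 0.055 0;0 0.197 0.178 0.055 0"
}}

```text
clock: 16.3
eef_pos: [0.6349, 0.0979, 0.0916]
tool_rot: [3.141, 0.001, 0.039]
contact_force: [0.7, -1.0, 1.0]
width: 0.0587
grip_force: 43.4
```

```bash
python3 -c "
from h import *
print(tool([.638,.1,.092]))"
```

```text
[ 0.0032 -0.002  -0.0004]
```

{"name": "send_path", "arguments": {
  "rows": "0 0.003 -0.002 0 0;0.08 0.003 -0.002 0 0;0.08 0.003 -0.002 0 0;0.08 0.003 -0.002 0 0;0.085 0.003 -0.002 -0.05 0;0.085 -0.02 -0.01 -0.07 0;0.085 -0.06 -0.02 -0.07 0;0.085 -0.1 -0.03 -0.06 0;0.085 -0.14 -0.04 -0.05 0;0.085 -0.18 -0.05 -0.04 0;0.085 -0.192 -0.055 -0.04 0;0.085 -0.192 -0.055 -0.04 0"
}}

```text
clock: 17.5
eef_pos: [0.4399, 0.1459, 0.1322]
tool_rot: [3.141, -0.0, 0.042]
contact_force: [0.6, 0.3, -0.2]
width: 0.0845
grip_force: 0.0
```

```bash
python3 - <<'E'
from h import *
caps("g")
print(tool([.441,.145,.021]))
E
```

```text
red [267.6769 180.9091] [ 26  30 616] [0.6403 0.1911 0.028 ]
red [214.4839 238.6175] [ 18  16 217] [0.4358 0.3734 0.028 ]
yellow [293.5    179.5627] [ 27  29 702] [0.6459 0.1003 0.028 ]
green [319.6819 178.3181] [ 27  30 698] [0.6511 0.0083 0.028 ]
[-0.0025  0.0004  0.1116]
```

{"name": "send_path", "arguments": {
  "rows": "0.085 0 0 0.045 0;0.085 0 0 0.08 0;0.085 0 0 0.105 0;0.085 0 0 0.11 0;0.085 0 0 0.11 0;0 0 0 0.109 0;0 0 0 0.109 0;0 0 0 0.109 0;0 0 0 0.109 0;0 0 0 0.109 0;0 0 0 0.109 0"
}}

```text
clock: 18.7
eef_pos: [0.4429, 0.1457, 0.0246]
tool_rot: [-3.141, -0.004, 0.039]
contact_force: [-1.1, -0.5, 7.5]
width: 0.0587
grip_force: 41.9
```

{"name": "send_path", "arguments": {
  "rows": "0 0 0 -0.05 0;0 0 0 -0.1 0;0 0 0 -0.125 0;0 0 0 -0.125 0"
}}

```text
clock: 19.1
eef_pos: [0.4442, 0.1464, 0.1525]
tool_rot: [-3.14, -0.01, 0.038]
contact_force: [-0.3, 0.8, 0.2]
width: 0.0585
grip_force: 43.5
```

```bash
python3 -c "
from h import *
print(tool([.6412,.0095,.092]))"
```

```text
[0.191  0.1444 0.0622]
```

{"name": "send_path", "arguments": {
  "rows": "0 0.04 0.03 0 0;0 0.08 0.06 0 0;0 0.11 0.09 0 0;0 0.15 0.11 0 0;0 0.18 0.135 0 0;0 0.194 0.144 0.01 0;0 0.194 0.144 0.03 0;0 0.194 0.144 0.054 0;0 0.194 0.144 0.054 0;0 0.194 0.144 0.054 0"
}}

```text
clock: 20.1
eef_pos: [0.6403, 0.009, 0.0935]
tool_rot: [3.142, 0.001, 0.039]
contact_force: [0.9, -0.1, 0.1]
width: 0.059
grip_force: 43.5
```

```bash
python3 -c "
from h import *
print(tool([.6412,.0095,.092]))"
```

```text
[ 0.0009 -0.0005  0.0015]
```

{"name": "send_path", "arguments": {
  "rows": "0.08 0 0 0 0;0.08 0 0 0 0;0.08 0 0 0 0;0.085 0 0 -0.05 0;0.085 -0.02 -0.02 -0.07 0;0.085 -0.06 -0.05 -0.07 0;0.085 -0.1 -0.08 -0.06 0;0.085 -0.13 -0.12 -0.06 0;0.085 -0.15 -0.16 -0.06 0;0.085 -0.17 -0.2 -0.06 0;0.085 -0.18 -0.245 -0.06 0;0.085 -0.19 -0.29 -0.05 0"
}}

```text
clock: 21.3
eef_pos: [0.4399, 0.2935, 0.1457]
tool_rot: [-3.14, -0.004, 0.038]
contact_force: [1.0, -0.2, 0.1]
width: 0.0852
grip_force: 0.0
```

{"name": "send_path", "arguments": {
  "rows": "0.085 0 -0.04 0 0;0.085 0 -0.08 0 0;0.085 0 -0.081 0 0;0.085 0 -0.081 0 0"
}}

```text
clock: 21.7
eef_pos: [0.436, 0.3734, 0.1441]
tool_rot: [-3.141, -0.0, 0.041]
contact_force: [0.8, -1.5, 0.9]
width: 0.0848
grip_force: 0.0
```

```bash
python3 - <<'E'
from h import *
caps("k")
print(tool([.436,.3735,.021]),get_state()["eef_pos"])
E
```

```text
red [267.4581 181.0855] [ 26  30 620] [0.6397 0.1918 0.028 ]
yellow [293.4075 179.5624] [ 27  29 697] [0.6459 0.1006 0.028 ]
green [319.9713 178.1813] [ 27  30 662] [0.6515 0.0073 0.028 ]
[-0.0008 -0.0027  0.1228] [0.4369 0.371  0.1438]
```

{"name": "send_path", "arguments": {
  "rows": "0.085 0 -0.001 0.045 0;0.085 0 -0.001 0.09 0;0.085 0 -0.001 0.115 0;0.085 0 -0.001 0.121 0;0.085 0 -0.001 0.121 0;0 0 -0.001 0.12 0;0 0 -0.001 0.12 0;0 0 -0.001 0.12 0;0 0 -0.001 0.12 0;0 0 -0.001 0.12 0;0 0 -0.001 0.12 0"
}}

```text
clock: 22.9
eef_pos: [0.4377, 0.3741, 0.0263]
tool_rot: [-3.139, -0.003, 0.038]
contact_force: [0.1, -1.4, 6.3]
width: 0.0584
grip_force: 41.9
```

{"name": "send_path", "arguments": {
  "rows": "0 0 0 -0.05 0;0 0 0 -0.1 0;0 0 0 -0.125 0;0 0 0 -0.125 0"
}}

```text
clock: 23.3
eef_pos: [0.4388, 0.3757, 0.1548]
tool_rot: [-3.135, -0.009, 0.038]
contact_force: [0.2, -0.0, -0.3]
width: 0.0582
grip_force: 43.3
```

```bash
python3 -c "
from h import *
print(tool([.6348,.188,.102]))"
```

```text
[0.1882 0.1955 0.0532]
```

{"name": "send_path", "arguments": {
  "rows": "0 0.02 0.04 0 0;0 0.04 0.08 0 0;0 0.065 0.12 0 0;0 0.1 0.15 0 0;0 0.14 0.18 0 0;0 0.17 0.195 0 0;0 0.19 0.195 0 0;0 0.19 0.195 0.025 0;0 0.19 0.195 0.046 0;0 0.19 0.195 0.046 0;0 0.19 0.195 0.046 0"
}}

```text
clock: 24.4
eef_pos: [0.6336, 0.1858, 0.1028]
tool_rot: [3.141, 0.001, 0.039]
contact_force: [-0.3, -0.1, 0.0]
width: 0.0584
grip_force: 43.3
```

```bash
python3 -c "
from h import *
print(tool([.6348,.188,.102]))"
```

```text
[ 0.0013 -0.0022  0.0008]
```

Release, lift and back away toward the robot's right so the view of the bins is clear.

{"name": "send_path", "arguments": {
  "rows": "0 0.001 -0.002 0 0;0.08 0.001 -0.002 0 0;0.08 0.001 -0.002 0 0;0.08 0.001 -0.002 0 0;0.085 0.001 -0.002 -0.05 0;0.085 -0.03 0.02 -0.08 0;0.085 -0.07 0.05 -0.08 0;0.085 -0.1 0.09 -0.08 0;0.085 -0.11 0.14 -0.08 0;0.085 -0.11 0.19 -0.08 0;0.085 -0.11 0.24 -0.08 0;0.085 -0.11 0.25 -0.08 0"
}}

```text
clock: 25.6
eef_pos: [0.5332, -0.0758, 0.1831]
tool_rot: [3.138, -0.0, 0.029]
contact_force: [0.9, 0.3, -0.7]
width: 0.085
grip_force: 0.0
```

```bash
python3 - <<'E'
from h import *
caps("m"); t=cv2.imread("pics/mt.png")[150:275,150:410];s=cv2.imread("pics/ms.png")[160:310,130:390]
cv2.imwrite("pics/mz.png",cv2.resize(np.vstack([t,s]),None,fx=2.1,fy=2.1,interpolation=cv2.INTER_CUBIC))
print([ (e,plane("top",e,.114)) for e,st in dark(cv2.imread("pics/mt.png"),(205,160,255,195),lo=60)],tool([.6276,.2735,.16]))
E
```

```text
red [267.5262 181.0426] [ 26  29 610] [0.6398 0.1916 0.028 ]
yellow [293.5279 179.5794] [ 27  29 699] [0.6458 0.1002 0.028 ]
yellow [283.875  200.5625] [13  8 32] [0.5712 0.1335 0.028 ]
green [319.9717 178.119 ] [ 27  30 672] [0.6518 0.0073 0.028 ]
[(array([241.5952, 180.0635]), array([0.6275, 0.2736, 0.114 ]))] [ 0.1055 -0.3412  0.0227]
```

View pics/mz.png

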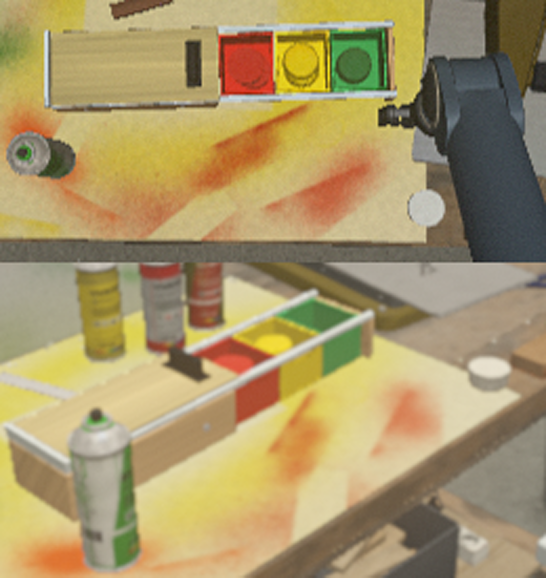

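All five caps are in bins of their colour: the top view shows circles in the red, yellow and green bins, and the bench in front is empty. Back to the bar at (242,180) to close the cover.

{"name": "send_path", "arguments": {
  "rows": "0.05 0.01 -0.04 0 0;0.05 0.02 -0.09 0 0;0.05 0.03 -0.135 0 0;0.05 0.05 -0.18 0 0;0.05 0.06 -0.225 0 0;0.05 0.08 -0.265 0 0;0.05 0.09 -0.31 0 0;0.05 0.108 -0.345 0.01 0;0.05 0.108 -0.345 0.01 0;0.05 0.108 -0.345 0.01 0"
}}

```text
clock: 26.7
eef_pos: [0.6263, 0.2839, 0.1721]
tool_rot: [-3.141, 0.002, 0.044]
contact_force: [-0.5, -0.8, -0.1]
width: 0.0498
grip_force: 0.0
```

```bash
python3 -c "
from h import *
print(tool([.6276,.2735,.107]),get_state()['tool_rot'])"
```

```text
[0.001  0.0105 0.0651] [-3.1409  0.0019  0.0438]
```

{"name": "send_path", "arguments": {
  "rows": "0.05 0 0 0.02 0;0.05 0 0 0.02 0;0.05 0 0 0.02 0"
}}

```text
clock: 27.0
eef_pos: [0.6278, 0.2797, 0.1531]
tool_rot: [3.141, 0.001, 0.038]
contact_force: [-0.4, -0.4, -0.4]
width: 0.0501
grip_force: 0.0
```

```bash
python3 -c "
from h import *
print(tool([.6276,.2735,.107]))"
```

```text
[-0.0004  0.0061  0.0461]
```

{"name": "send_path", "arguments": {
  "rows": "0.05 0 0.006 0.02 0;0.05 0 0.006 0.045 0;0.05 0 0.006 0.045 0;0.05 0 0.006 0.045 0;0 0 0.006 0.045 0;0 0 0.006 0.045 0;0 0 0.006 0.045 0;0 0 0.006 0.045 0;0 0 0.006 0.045 0",
  "squeeze": 40
}}

```text
clock: 27.9
eef_pos: [0.629, 0.2752, 0.1094]
tool_rot: [-3.141, -0.002, 0.039]
contact_force: [-0.4, -0.2, 5.8]
width: 0.0131
grip_force: 40.8
```

{"name": "send_path", "arguments": {
  "rows": "0 0 0.01 -0.001 0;0 0 0.03 -0.001 0;0 0 0.055 -0.001 0;0 0 0.08 -0.001 0;0 0 0.105 -0.001 0;0 0 0.13 -0.001 0;0 0 0.155 -0.001 0;0 0 0.18 -0.001 0;0 0 0.205 -0.001 0;0 0 0.225 -0.001 0;0 0 0.245 -0.001 0;0 0 0.245 -0.001 0"
}}

```text
clock: 29.1
eef_pos: [0.6391, 0.0248, 0.1094]
tool_rot: [3.138, -0.002, 0.034]
contact_force: [3.4, -2.1, 2.3]
width: 0.0129
grip_force: 40.7
```

{"name": "send_path", "arguments": {
  "rows": "0 0 0.01 0 0;0 0 0.016 0 0;0 0 0.022 0 0;0 0 0.026 0 0;0 0 0.03 0 0;0 0 0.03 0 0"
}}

```text
clock: 29.7
eef_pos: [0.6399, 0.0052, 0.1094]
tool_rot: [-3.135, -0.003, 0.042]
contact_force: [5.3, 9.6, 1.3]
width: 0.0131
grip_force: 40.7
```

{"name": "send_path", "arguments": {
  "rows": "0 0 0.005 0 0;0 0 0.005 0 0;0 0 -0.003 0 0;0 0 -0.003 0 0;0.05 0 -0.003 0 0;0.05 0 -0.003 0 0;0.05 0 -0.003 0 0;0.05 0 -0.003 -0.05 0;0.05 0 -0.003 -0.1 0;0.05 -0.04 0.01 -0.12 0;0.05 -0.09 0.02 -0.12 0;0.05 -0.1 0.03 -0.12 0"
}}

```text
clock: 30.9
eef_pos: [0.5346, -0.0351, 0.2284]
tool_rot: [3.139, 0.006, 0.038]
contact_force: [1.1, -0.7, 0.1]
width: 0.05
grip_force: 0.0
```

{"name": "send_path", "arguments": {
  "rows": "0.05 -0.04 0.02 0 0;0.05 -0.07 0.06 0 0;0.05 -0.07 0.11 0 0;0.05 -0.07 0.11 0 0;0.05 -0.07 0.11 0 0"
}}

```text
clock: 31.4
eef_pos: [0.4741, -0.1481, 0.2284]
tool_rot: [-3.141, 0.001, 0.035]
contact_force: [1.1, 0.1, 0.5]
width: 0.0498
grip_force: 0.0
```

```bash
python3 - <<'E'
from h import *
caps("n"); t=cv2.imread("pics/nt.png")[150:275,150:410];s=cv2.imread("pics/ns.png")[160:310,130:390]
cv2.imwrite("pics/nz.png",cv2.resize(np.vstack([t,s]),None,fx=2.1,fy=2.1,interpolation=cv2.INTER_CUBIC))
print([ (e,plane("top",e,.114)) for e,st in dark(cv2.imread("pics/nt.png"),(305,160,340,192),lo=60)])
E
```

```text
[(array([322.12 , 177.144]), array([0.6395, 0.0083, 0.114 ]))]
```

View pics/nz.png

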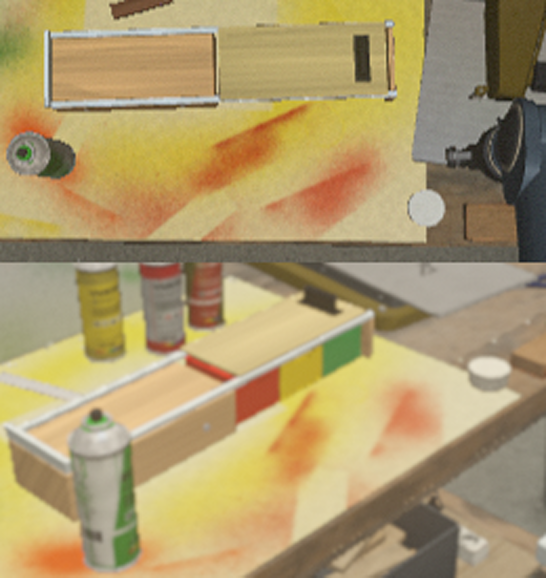

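The caps are covered, but my release may have dragged the cover back a few millimetres (bar at y .0083, where .005 means shut). I'll nudge the bar shut with closed fingers from its left side.

{"name": "send_path", "arguments": {
  "rows": "0 0.03 -0.04 0 0;0 0.06 -0.08 0 0;0 0.09 -0.12 0 0;0 0.12 -0.16 0 0;0 0.15 -0.19 0 0;0 0.171 -0.202 0.03 0;0 0.171 -0.202 0.06 0;0 0.171 -0.202 0.06 0;0 0.171 -0.202 0.06 0",
  "squeeze": 20
}}

```text
clock: 32.4
eef_pos: [0.6372, 0.0629, 0.1686]
tool_rot: [-3.141, 0.002, 0.04]
contact_force: [0.3, 0.2, 0.4]
width: -0.0001
grip_force: 0.0
```

```bash
python3 -c "
from h import *
print(tool([.638,.055,.107]))"
```

```text
[0.0006 0.0079 0.0616]
```

{"name": "send_path", "arguments": {
  "rows": "0 0 0.003 0.03 0;0 0 0.003 0.057 0;0 0 0.003 0.057 0;0 0 0.003 0.057 0;0 0 0.015 0.057 0;0 0 0.022 0.057 0;0 0 0.026 0.057 0;0 0 0.03 0.057 0;0 0 0.034 0.057 0;0 0 0.034 0.057 0"
}}

```text
clock: 33.4
eef_pos: [0.639, 0.027, 0.1118]
tool_rot: [3.141, 0.0, 0.038]
contact_force: [0.5, -0.1, 0.8]
width: 0.0001
grip_force: 0.0
```

{"name": "send_path", "arguments": {
  "rows": "0 0 0.004 0 0;0 0 0.008 0 0;0 0 0.008 0 0"
}}

```text
clock: 33.7
eef_pos: [0.639, 0.0257, 0.112]
tool_rot: [-3.134, -0.001, 0.042]
contact_force: [-0.5, 8.0, -0.6]
width: 0.0003
grip_force: 4.2
```

{"name": "send_path", "arguments": {
  "rows": "0 0 0.004 0 0;0 0 0.008 0 0;0 0 0.008 0 0"
}}

```text
clock: 34.0
eef_pos: [0.6389, 0.0253, 0.112]
tool_rot: [-3.125, -0.001, 0.047]
contact_force: [-0.2, 19.7, -2.6]
width: 0.0001
grip_force: 9.7
```

The cover is hard against its closed stop (20 N, no motion). Backing off and lifting clear.

{"name": "send_path", "arguments": {
  "rows": "0 0 -0.02 0 0;0 0 -0.04 0 0;0 0 -0.04 0 0;0 0 -0.04 -0.05 0;0 0 -0.04 -0.1 0;0 0 -0.04 -0.12 0;0 -0.05 -0.02 -0.12 0;0 -0.1 0.01 -0.12 0;0 -0.12 0.06 -0.12 0;0 -0.13 0.11 -0.12 0;0 -0.14 0.15 -0.12 0;0 -0.14 0.15 -0.12 0"
}}

```text
clock: 35.2
eef_pos: [0.5029, -0.1526, 0.2318]
tool_rot: [3.137, 0.002, 0.026]
contact_force: [0.7, -0.1, 0.2]
width: 0.0002
grip_force: 0.0
```

{"name": "send_path", "arguments": {
  "rows": "0 0 0 0 0;0 0 0 0 0;0 0 0 0 0"
}}

```text
clock: 35.5
eef_pos: [0.506, -0.1418, 0.2319]
tool_rot: [-3.141, -0.0, 0.042]
contact_force: [-0.0, 0.4, 0.4]
width: -0.0
grip_force: 0.0
```

```bash
python3 - <<'E'
from h import *
t,s=look("q")
print([ (e,plane("top",e,.114)) for e,st in dark(t,(305,160,332,192),lo=60)])
print([(c,disc(t,"top",c)) for c in HUE])
print(job.sign_off())
E
```

```text
[(array([322.1721, 177.2623]), array([0.6391, 0.0082, 0.114 ]))]
[('red', [array([-0.1045, -0.6946,  0.029 ])]), ('yellow', [array([0.7944, 1.076 , 0.029 ])]), ('green', [array([0.6938, 1.1035, 0.029 ])])]
the job is handed in; nothing more can be done
None
```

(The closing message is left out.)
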